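Proof-pull the tow pin of a model tractor with a spring pull gauge

TASK

The brass tow pin just glued into the model ballast tractor needs its proof pull. Take the spring pull gauge with the blue grip from its wooden rest, drop the steel eye of its rod down over the upright tow pin, and then, with the gauge level and in line with the tractor, pull straight back until the mouth of the gauge stands at the middle of the red band on the sprung rod; do not pull on past the red band. Hold it there and finish while still holding the gauge at that pull, without disturbing the paint bottles, jar or cup.

Things in the scene. Friction and masses are not known exactly. Their poses are not given: they have to be found in the camera images.
- gauge: Spring pull gauge, square stick 24 x 24 x 162 mm lying level in the rest, 90 to 150 g. Origin on its long axis, mid blue ribbed grip sleeve (54 mm long, 27 x 27 mm), the place to grasp. x along it to the eye, z up. Black rear end 72 mm behind the origin, then a 24 mm wire hanging ring; clear window ahead of the sleeve; face of the black mouth 90 mm ahead. An 8 mm white rod slides out of the mouth.
- gauge_rod (a joint): How far the gauge's rod is pulled out, m: 0 at rest, end stop 0.075. An inner spring of 120 N/m draws it back in (6 N at 0.050). The red band on the rod is 10 mm long: it begins to leave the mouth at 0.045, the mouth stands at its middle at 0.050, and it is just wholly out at 0.055. Thin black rings mark the rod before it.
- gauge_eye (a point): Centre of the steel eye at the rod's end: a flat ring of 4 mm wire, bore 18 mm, 26 mm over all, lying in the gauge's level x-y plane. 118 mm ahead of the gauge's origin on its long axis with the rod in; the pulled-out length adds to that. Axes as the gauge.
- truck: Model ballast tractor (red cab, grey ballast box, black wheels) chocked on a board fixed to the bench. Origin on the bench below the tow pin; x to its nose, z up. 392 mm from pin to bumper, 130 wide, cab top 164 high; ballast box from 54 mm ahead of the pin, top 115 high. Black tow plate at the tail, 34 wide, from 12 mm behind the pin to the crossmember 40 mm ahead (100 wide, top 63 high).
- pin_foot (a point): Foot of the upright brass tow pin, on the top face of the tow plate, 55 mm above the bench. The pin is 5 mm thick and 22 mm tall, so its tip is 77 mm above the bench. Axes as the truck: x towards the nose, so the pull goes along -x.
- rest: Wooden tool rest fixed to the bench: base 140 x 75 x 8 mm, two uprights 8 mm thick, 65 wide, centred 54 mm either side of the origin along x, each with a 28 mm wide notch; notch floor 30 mm, tops 40 mm above the bench. Origin under its centre, x along the gauge in it. The gauge lies with its origin 42 mm above the rest's.
- bottle_orange: Paint dropper bottle, orange band, 25 mm thick, 79 mm tall, loose. Origin under its centre. Leave alone.
- bottle_violet: Paint dropper bottle, violet band, 25 mm thick, 79 mm tall, loose. Origin under its centre. Leave alone.
- jar: Small amber paint jar with black cap, 36 mm thick, 45 mm tall, loose. Origin under its centre. Leave alone.
- cup: Paper mixing cup, 68 mm across the rim, 65 mm tall, loose. Origin under its centre. Leave alone.
Mind the look-alikes: they are no part of the job. There is more than one size of the gauge; the job needs the smallest.

How it is judged:
On the way:
1. the gauge's eye is down over the tow pin, the gauge held in the fingers and its rod still nearly in (horizontal distance between gauge_eye and pin_foot below 0.01 m and z of gauge_eye in the frame of pin_foot between 0 and 0.019 m and value of joint gauge_rod below 0.03 m and contact force between the fingers and gauge above 1 N), for 0.1 s.
At the end, for the whole second after the job is handed in: The gripper holds the gauge off rest and bench (origin over 45 mm up), still, its eye round the tow pin and below the tip, the rod out 45 to 55 mm (mouth on the red band), over 3.5 N on the tow pin, gauge within 0.2 rad of level and of the tractor's long axis (value of joint gauge_rod between 0.045 and 0.055 m and horizontal distance between gauge_eye and pin_foot below 0.012 m and z of gauge_eye in the frame of pin_foot between 0 and 0.02 m and angle between the x axis of gauge and the x axis of truck, either way round below 0.2 rad and angle between gauge's own z axis and vertical below 0.2 rad and contact force between gauge and truck above 3.5 N and contact force between the fingers and gauge above 3 N and contact force between gauge and rest below 0.1 N and height (world z) of gauge above 0.045 m and linear speed of gauge below 0.02 m/s); the arm keeps its last pose, push and grip.
It fails at once if the rod is pulled well past the red band (more than 60 mm) (value of joint gauge_rod above 0.06 m).
It fails at once if a paint bottle, the jar or the cup is shoved more than 20 mm or tipped (distance of any of bottle_orange, bottle_violet, jar, cup from where it was at the start of the episode above 0.02 m or angle between any of bottle_orange, bottle_violet, jar, cup's own z axis and vertical above 0.4 rad).
It also fails if it takes over 38 s, if anything falls off the work surface, if the arm or the gripper's body presses on something with over 40 N, if the wrist force passes 120 N, or if a joint passes its speed limit or range.

ROBOT

A 7-joint arm with a two-finger parallel gripper is mounted at the origin on the work surface. World frame = base frame: x ahead of the robot, y to its left, z up, the work surface at z = 0. Lengths are in m, angles in rad, forces in N, time in s.
With the tool pointing down it reaches from about 0.425 to 0.925 m from the base axis. Payload 6.8 kg.
Tool frame: the origin (TCP) lies midway between the tips of the shut fingers; the grasp point (between the pads) lies 19 mm behind it (grip_point_offset is the z of the grasp point in the tool frame, in m); z points along the fingers, y is the line along which they close (so a half turn about z gives the same grasp; the last joint's range is limited). The gripper opens to 85 mm and grips with 20 to 120 N. Pads are 22 mm wide; open, the fingers measure 114 mm over their backs; the gripper's body (76 mm by 85 mm) begins 54 mm behind the grasp point. The pads swing forward as they close: fully open they stand 13 mm farther back than shut.
Start: joints at [1.14, 0.477, 0.022, 1.555, -0.011, 1.109, -0.083], TCP at [0.214, -0.64, 0.231] pointing down, gripper open.
Joint ranges: [-2.96, 2.96], [-0.34, 2.1], [-1.41, 1.46], [0.24, 2.44], [-1.37, 4.51], [0.17, 1.92], [-2.96, 2.96]. Speed limits (rad/s): [2.39, 2.39, 3.14, 3.14, 3.14, 3.14, 3.14].

INTERFACE

Orientations are given as a rotation vector (axis times angle).
In Python, from bench import get_obs, grab_frame, calibration, hand_in, grip_point_offset gives the robot as it stands.
- The arm moves only by the shell command python3 -m pendant 'ROWS' [OPENING] [FORCE]. ROWS is a JSON object of lists of equal length, an entry for each row: "translation": the shift along the world's x, y, z in units of 25 mm (1.0 is 25 mm), a list of three; "delta_rot": the turn, a rotation vector about the world's x, y, z in units of 5 degrees (1.0 is 5 degrees), a list of three. In form: {"translation": [[dx, dy, dz], ...], "delta_rot": [[rx, ry, rz], ...]}. A call has 1 to 12 rows; each row is the pose to reach, as a shift and turn from the pose commanded when the call began; what a row does not reach only later rows make up. A row lasts 1/8 s, in which the tool goes at most 62.5 mm and 10.7 degrees, less where a joint would pass 70% of its speed; a pose out of reach is approached as far as the arm can. A call with a gripper value outside its range is refused whole. OPENING is the opening, from 0 (shut) to 1 (fully open), set as the call begins (- or left out, the last holds). The fingers move at their own pace and stop on an object; FORCE is the grip in N (left out, the last holds). Time passes only in rows, so rows that repeat a pose let the fingers close. It gives the time, the measured TCP pose, the force, the opening and the grip force at its end, in the units of the state.
- get_obs(): the state, without advancing time (a new reading comes with each control period).
- grab_frame(name): name is "scene" or "side" or "wrist"; returns (picture, depth): 480x640x3 uint8, red, green, blue; 480x640 float32, m along the optical axis (not along the pixel's ray), 0 where there is no reading.
- calibration(name): a dict with "K" (3x3 intrinsics, pixels), "rvec" (rotation vector, rad) and "tvec" (3), from world to camera coordinates, as OpenCV has them. Camera axes: x right, y down, z forward; pixel columns grow to the right and rows downward; lengths in m; the calibration is good to about 2 mm. A picture is of the moment at which its call begins: read the wrist's pose just before it. calibration takes no time and is no camera call; for the wrist camera it gives the pose at the moment of the call.
- hand_in(): hands the job in; it is judged then, once.
The state is a dict: "clock": time; "joints": joint angles; "qvel": joint speeds; "tau": joint torques, N m; "tcp_pos": TCP position; "orientation": TCP orientation; "contact_force": force on the tool from outside, world axes, zero at the start; "moment": the same for the moment, N m; "grip_width": finger opening in m; "gripper_force": force on a finger pad.
Only numpy, scipy, OpenCV 4.12 (cv2) and the standard library are available. Lean on these libraries where they do the work, as an engineer would, in place of code of your own. Each camera call takes 0.05 s, during which the arm holds its last target. There are 200 camera calls.

## Working session

There is one attempt and no reset: what is moved stays moved. The work goes in short steps, Python scripts to look and compute and a shell command to move; the robot and the scene stay as the last step left them, time stands still between calls to the robot, and variables do not carry over. Pictures are saved under pics/ and viewed, at most 10 in all, crops included, and the job is handed in when it is done.

```bash
mkdir -p pics
cat > h.py <<'E'
import numpy as np, cv2, sys
from bench import *
def snap(n,f):
    c=calibration(n); im,d=grab_frame(n)
    cv2.imwrite(f'pics/{f}.png',im[:,:,::-1]); np.savez(f'pics/{f}.npz',im=im,d=d,K=c['K'],r=c['rvec'],t=c['tvec'])
def ld(f): return np.load(f'pics/{f}.npz')
def ray(f,u,v,z=None):
    s=ld(f);K=s['K'];R=cv2.Rodrigues(s['r'])[0];t=s['t'].ravel()
    p=np.linalg.inv(K)@[u,v,1]; o=-R.T@t; w=R.T@p
    dd=s['d'][int(v),int(u)] if z is None else (z-o[2])/w[2]
    return o+w*dd
def proj(f,P):
    s=ld(f);return cv2.projectPoints(np.array(P,float).reshape(-1,3),s['r'],s['t'],s['K'],None)[0].reshape(-1,2)
E
python3 - <<'E'
from h import *
snap('scene','s1'); snap('side','d1')
o=get_obs(); print(o['clock'],o['tcp_pos'],o['orientation'],grip_point_offset)
for f in('s1','d1'):
    s=ld(f);print(-cv2.Rodrigues(s['r'])[0].T@s['t'].ravel())
E
```

```text
0.1 [ 0.21394942 -0.63962692  0.23042191] [-3.09914098e+00 -5.04635518e-01  6.04937518e-04] -0.0187
[ 1.02481955 -0.23362178  0.79317302]
[ 0.40547334 -0.75089253  0.62859827]
```

View pics/s1.png

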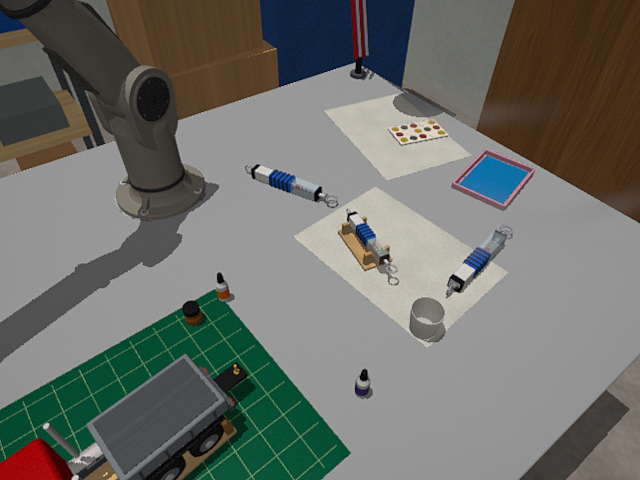

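View pics/d1.png

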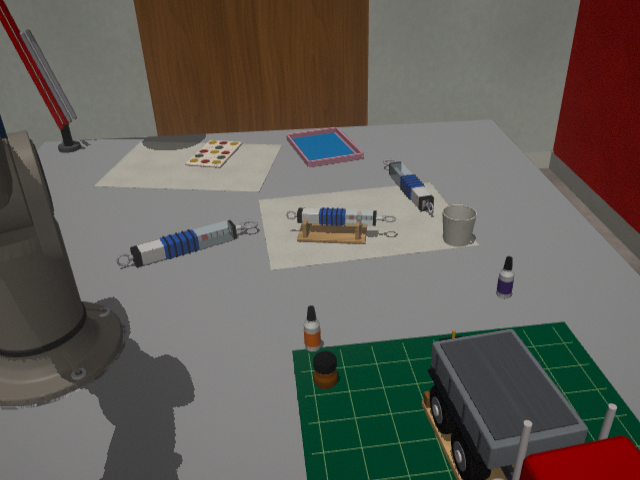

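The scene view shows the gauge in its rest at about (368,235), with two larger look-alikes at (290,185) and (480,260). The tow pin is at about (236,370), with the tractor's nose to the lower left. I'll enlarge both regions.

Run:
```python
from h import *
a=cv2.imread('pics/s1.png');b=cv2.imread('pics/d1.png')
r=lambda im,x,y,w,h,k: cv2.resize(im[y:y+h,x:x+w],None,fx=k,fy=k,interpolation=cv2.INTER_CUBIC)
# A scene gauge (330,200) x4 ; B scene pin (180,340) x4; C side gauge (280,195) ; D side pin(400,310)
A=r(a,330,200,100,75,4);B=r(a,170,340,100,75,4);C=r(b,280,185,130,65,4)[:, :];D=r(b,400,300,100,75,4)
out=np.zeros((600,800,3),np.uint8);out[:300,:400]=A;out[:300,400:]=B;out[300:560,:520]=C;out[300:600,520:]=D[:, :280]
cv2.imwrite('pics/c1.png',out)
for n,p in dict(rear=(352,218),grip=(367,233),mouth=(384,263),pin=(236,368),or_=(222,290),jar=(192,312),vio=(363,385),cup=(427,318)).items(): print(n,ray('s1',*p).round(3))
for n,p in dict(grip=(332,214),mouth=(375,216),rear=(299,215),box=(500,360)).items(): print('d',n,ray('d1',*p).round(3))
```

```text
rear [0.434 0.312 0.054]
grip [0.495 0.308 0.055]
mouth [0.558 0.312 0.004]
pin [ 0.627 -0.11   0.069]
or_ [ 0.434 -0.04   0.038]
jar [ 0.454 -0.116  0.045]
vio [0.775 0.058 0.046]
cup [0.726 0.281 0.004]
d grip [0.485 0.297 0.055]
d mouth [0.571 0.284 0.052]
d rear [0.418 0.313 0.049]
d box [ 0.65  -0.22   0.118]
```

View pics/c1.png

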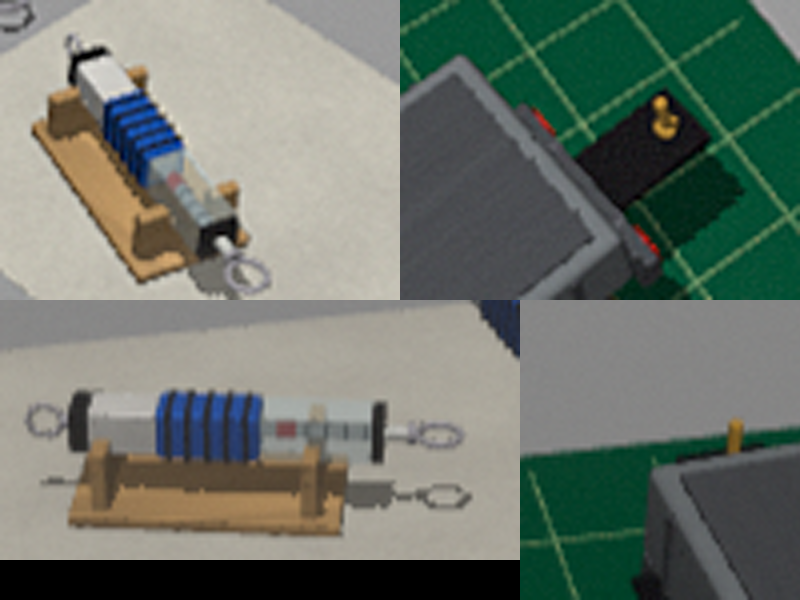

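The crops show the gauge's eye at scene (391.5,268) and side (390,218.7), and the sleeve centre at about scene (366,235) and side (332.5,216.8). The pin tip is at scene (235,365) and side (454,330).

Run:
```python
from h import *
def tri(p,q):
    A=[]
    o1,o2=[ray(f,0,0,0.) for f in('s1','d1')]
    Ls=[]
    for f,x in(('s1',p),('d1',q)):
        a=ray(f,*x,0.);b=ray(f,*x,.2);d=(b-a)/np.linalg.norm(b-a);Ls.append((a,np.eye(3)-np.outer(d,d)))
    return np.linalg.solve(sum(M for _,M in Ls),sum(M@a for a,M in Ls)).round(4)
print('eye',tri((391.5,268),(390,218.75)),ray('s1',391.5,268,.042),ray('d1',390,218.75,.042))
print('slv',tri((365.7,235),(332.5,216.75)),ray('s1',365.7,235,.042),ray('d1',332.5,216.75,.042))
print('mouth',ray('d1',374.7,218,.042))
print('pin',tri((235.2,365.5),(454.2,330.3)),ray('s1',235.2,365.5,.077),ray('d1',454.2,330.3,.077),ray('s1',236,372.5,.057))
c=[ray('s1',*p,.115) for p in((184.5,354.7),(227.3,399.5),(89,432))]
print(c,c[1]-c[0],c[0]-c[2])
for p,q in((0,1),(2,0)):
    v=c[q]-c[p];print(np.degrees(np.arctan2(v[1],v[0])),np.linalg.norm(v))
# box top mask via depth
for f in('s1','d1'):
    s=ld(f);v,u=np.mgrid[0:480,0:640];R=cv2.Rodrigues(s['r'])[0]
    P=(np.linalg.inv(s['K'])@np.stack([u.ravel(),v.ravel(),np.ones(u.size)])*s['d'].ravel()-s['t'].reshape(3,1)).T@R
    m=(abs(P[:,2]-.113)<.007)&(P[:,1]<-.12)&(P[:,0]>.35)&(P[:,0]<.9)
    rc=cv2.minAreaRect(P[m,:2].astype(np.float32));print(f,m.sum(),rc,cv2.boxPoints(rc).round(3).tolist())
    m=(abs(P[:,2]-.055)<.004)&(np.linalg.norm(P[:,:2]-[.62,-.11],axis=1)<.06)
    if m.sum()>5: print('plate',m.sum(),cv2.minAreaRect(P[m,:2].astype(np.float32)))
    m=(abs(P[:,2]-.054)<.006)&(np.linalg.norm(P[:,:2]-[.49,.30],axis=1)<.13)
    rc=cv2.minAreaRect(P[m,:2].astype(np.float32));print('gauge',m.sum(),rc)
```

```text
eye [0.6018 0.2882 0.0419] [0.60086941 0.28910307 0.042     ] [0.60212372 0.28633841 0.042     ]
slv [0.487  0.3122 0.0398] [0.4893023  0.30996056 0.042     ] [0.48637286 0.30932635 0.042     ]
mouth [0.57170398 0.29331477 0.042     ]
pin [ 0.6257 -0.1097  0.076 ] [ 0.62635525 -0.11000515  0.077     ] [ 0.62525839 -0.11070735  0.077     ] [ 0.62807656 -0.11211239  0.057     ]
[array([ 0.57995961, -0.17525376,  0.115     ]), array([ 0.69169662, -0.15516613,  0.115     ]), array([ 0.61589363, -0.34353197,  0.115     ])] [0.11173701 0.02008763 0.        ] [-0.03593402  0.16827822  0.        ]
10.19153846063757 0.11352828547252353
102.05386290097432 0.17207211271056438
s1 8751 ((0.6472923159599304, -0.27439987659454346), (0.11987055093050003, 0.224097341299057), 7.281383514404297) [[0.5740000009536743, -0.17100000381469727], [0.6019999980926514, -0.3930000066757202], [0.7210000157356262, -0.3779999911785126], [0.6930000185966492, -0.15600000321865082]]
plate 513 ((0.6265093088150024, -0.12320233881473541), (0.07483303546905518, 0.051050931215286255), 7.78000020980835)
gauge 609 ((0.4937314987182617, 0.30978167057037354), (0.0305233895778656, 0.19675153493881226), 77.55555725097656)
d1 11142 ((0.6456624269485474, -0.2701461911201477), (0.11963492631912231, 0.21352215111255646), 7.405681610107422) [[0.5730000138282776, -0.1720000058412552], [0.6000000238418579, -0.3840000033378601], [0.718999981880188, -0.36800000071525574], [0.6909999847412109, -0.15700000524520874]]
plate 31 ((0.6235290765762329, -0.10085482150316238), (0.034377094358205795, 0.005343552678823471), 9.420462608337402)
gauge 724 ((0.4911768436431885, 0.3099505305290222), (0.038485296070575714, 0.19763895869255066), 76.73568725585938)
```

```bash
python3 -m pendant '{"translation":[[1.35,1.94,0],[2.7,3.88,0],[4.05,5.82,0],[5.4,7.76,0],[6.75,9.7,0],[8.1,11.64,0],[9.44,13.6,0],[9.84,16,0],[10.24,18.4,0],[10.64,20.8,0],[11.04,23.2,0],[11.44,25.6,0]],"delta_rot":[[0,0,1.7],[0,0,3.4],[0,0,5.1],[0,0,6.8],[0,0,8.5],[0,0,10.2],[0,0,11.9],[0,0,13.6],[0,0,15.3],[0,0,17],[0,0,18.7],[0,0,20.4]]}' 1 30
python3 -c "
from h import *
from scipy.spatial.transform import Rotation as R
o=get_obs();x=R.from_rotvec(o['orientation']).as_matrix()[:,0];print(o['tcp_pos'],np.degrees(np.arctan2(x[1],x[0])),o['joints'])"
```

```text
clock: 1.6
tcp_pos: [0.5, 0.0015, 0.2313]
orientation: [1.553, 2.731, -0.0]
contact_force: [1.1, 0.0, -0.4]
grip_width: 0.0852
gripper_force: 0.0
[0.49998576 0.00154575 0.23126482] 120.74946579474053 [ 0.42378241  0.24903573 -0.63739779  1.93169587  0.1738852   1.01514651
  0.24558117]
```

```bash
python3 -m pendant '{"translation":[[0,2.2,0],[-0.1,4.4,0],[-0.2,6.6,0],[-0.3,8.8,-0.5],[-0.4,11,-1],[-0.52,12.34,-1.4],[-0.52,12.34,-1.4],[-0.52,12.34,-1.4]],"delta_rot":[[0,0,1.6],[0,0,3.2],[0,0,4.8],[0,0,6.4],[0,0,8],[0,0,9.44],[0,0,9.44],[0,0,9.44]]}'
python3 -c "
from h import *
snap('wrist','w1')
from scipy.spatial.transform import Rotation as R
o=get_obs();x=R.from_rotvec(o['orientation']).as_matrix()[:,0];print(o['tcp_pos'],np.degrees(np.arctan2(x[1],x[0])),o['joints'])"
```

```text
clock: 2.6
tcp_pos: [0.4873, 0.3073, 0.196]
orientation: [-0.34, -3.123, 0.002]
contact_force: [0.2, -0.0, 0.0]
grip_width: 0.0852
gripper_force: 0.0
[0.48769648 0.30680476 0.19618916] 167.53065748873112 [-0.02833734  0.48224039 -0.84433967  1.78971236  0.41066099  1.05614746
  0.32945484]
```

View pics/w1.png

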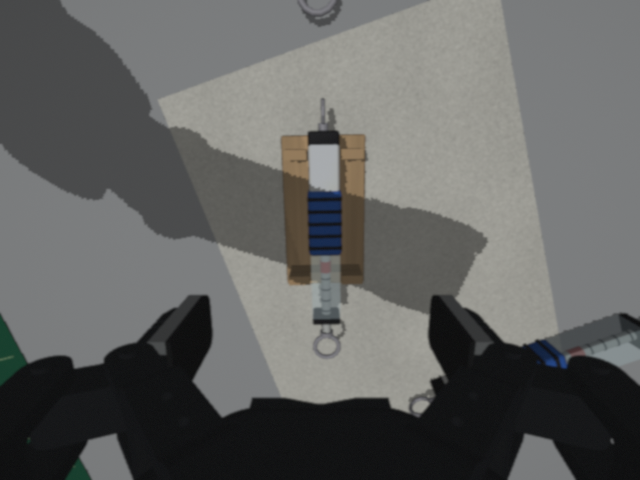

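The wrist view shows the gauge in its rest: sleeve top from rows 192 to 254 at column 325, eye at (327,345), rear end at (324,131).

Run:
```python
from h import *
s=ray('w1',325,223,.0555);e=ray('w1',327,345,.042);r=ray('w1',324,131,.054);m=ray('w1',326,323,.054)
print(s,e,r,m)
for a,b in((s,e),(r,m),(r,e)):
    d=(b-a)[:2];print(np.linalg.norm(d),np.degrees(np.arctan2(d[1],d[0])))
```

```text
[0.48408715 0.31179961 0.0555    ] [0.59969427 0.28884905 0.042     ] [0.41492646 0.32601894 0.054     ] [0.57139194 0.29381181 0.054     ]
0.11786320594458725 -11.228482324101412
0.1597458706522736 -11.631402681026591
0.18846947817083654 -11.374419598482733
```

```bash
python3 -m pendant '{"translation":[[-0.13,0.1,-2],[-0.13,0.1,-4],[-0.13,0.1,-5.5],[-0.13,0.1,-6.3],[-0.13,0.1,-6.8],[-0.13,0.1,-6.8],[-0.13,0.1,-6.8],[-0.13,0.1,-6.8]],"delta_rot":[[0,0,0.2],[0,0,0.2],[0,0,0.2],[0,0,0.2],[0,0,0.2],[0,0,0.2],[0,0,0.2],[0,0,0.2]]}'
python3 -c "
from h import *
from scipy.spatial.transform import Rotation as R
o=get_obs();M=R.from_rotvec(o['orientation']).as_matrix();x=M[:,0];print(o['tcp_pos'],np.degrees(np.arctan2(x[1],x[0])),M[:,2])"
```

```text
clock: 3.65
tcp_pos: [0.4845, 0.3113, 0.0274]
orientation: [0.31, 3.125, 0.002]
contact_force: [-0.0, 0.9, -0.5]
grip_width: 0.0853
gripper_force: 0.0
[0.48449178 0.31133814 0.02735756] 168.68571268973875 [ 1.53631236e-03  9.69125474e-04 -9.99998350e-01]
```

```bash
python3 -m pendant '{"translation":[[0,0,-0.15],[0,0,-0.15]],"delta_rot":[[0,0,0],[0,0,0]]}' && python3 -m pendant '{"translation":[[0,0,0],[0,0,0],[0,0,0],[0,0,0],[0,0,0],[0,0,0]],"delta_rot":[[0,0,0],[0,0,0],[0,0,0],[0,0,0],[0,0,0],[0,0,0]]}' 0 70
```

```text
clock: 3.9
tcp_pos: [0.4838, 0.3107, 0.0224]
orientation: [-0.309, -3.126, 0.0]
contact_force: [0.5, 0.8, -0.5]
grip_width: 0.0857
gripper_force: 0.0
clock: 4.65
tcp_pos: [0.484, 0.3111, 0.0228]
orientation: [0.309, 3.126, 0.001]
contact_force: [0.6, 0.8, 3.4]
grip_width: 0.0263
gripper_force: 68.8
```

```bash
python3 -m pendant '{"translation":[[0,0,1.5],[0,0,3],[0.3,-0.6,4],[0.9,-2.2,4.2],[1.6,-3.8,4.2],[2.3,-5.4,4.2],[3,-7,4.2],[3.7,-8.6,4.2],[4.4,-10.2,4.2],[4.9,-11.6,4.2],[5.08,-12.16,4.2],[5.08,-12.16,4.2]],"delta_rot":[[0,0,0],[0,0,0],[0,0,-1],[0,0,-2.6],[0,0,-4.2],[0,0,-5.8],[0,0,-7.4],[0,0,-9],[0,0,-10.8],[0,0,-12.6],[0,0,-14.26],[0,0,-14.26]]}'
python3 -m pendant '{"translation":[[0,0,-0.8],[0,0,-0.8],[0,0,-0.8]],"delta_rot":[[0,0,0],[0,0,0],[0,0,0]]}'
python3 - <<'E'
from h import *
from scipy.spatial.transform import Rotation as R
o=get_obs();M=R.from_rotvec(o['orientation']).as_matrix();x=-M[:,0];print(o['tcp_pos'],np.degrees(np.arctan2(x[1],x[0])),M[:,2],o['joints'])
snap('scene','s2');snap('side','d2');snap('wrist','w2')
r=lambda f,x,y,w,h,k: cv2.resize(cv2.imread(f'pics/{f}.png')[y:y+h,x:x+w],None,fx=k,fy=k,interpolation=cv2.INTER_CUBIC)
out=np.zeros((600,800,3),np.uint8)
out[:300,:400]=r('s2',190,300,100,75,4);out[:300,400:]=r('d2',400,270,100,75,4)
out[300:,:400]=cv2.resize(cv2.imread('pics/w2.png'),(400,300))
out[300:,400:]=cv2.resize(cv2.imread('pics/s2.png'),(400,300))
cv2.imwrite('pics/c2.png',out)
E
```

```text
clock: 6.15
tcp_pos: [0.6107, 0.0052, 0.127]
orientation: [2.075, 2.359, -0.002]
contact_force: [0.1, 0.8, -1.4]
grip_width: 0.026
gripper_force: 70.8
clock: 6.52
tcp_pos: [0.6104, 0.0078, 0.107]
orientation: [-2.07, -2.361, 0.001]
contact_force: [0.6, 0.9, -0.4]
grip_width: 0.0259
gripper_force: 70.8
[0.61037965 0.00776743 0.1070216 ] -82.4827675197745 [-1.11769634e-03  4.51442017e-04 -9.99999273e-01] [ 0.22604887  0.55378856 -0.45690086  1.79438217  0.30874739  0.86565565
 -0.2428746 ]
```

View pics/c2.png

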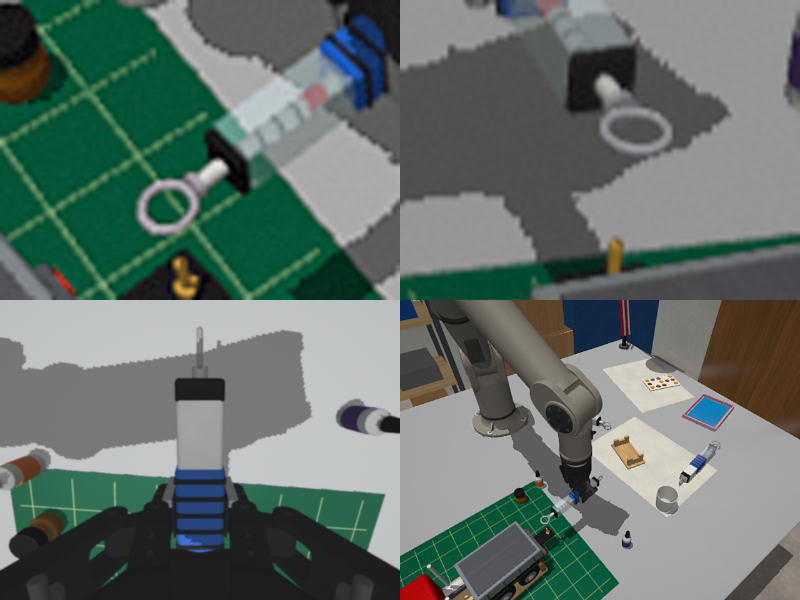

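The crops show the eye level and above the pin, at scene (232,351.8) and side (459,302.8). The pin tip is at scene (235.2,365.5) and side (453.8,330.2).

```bash
cat >> h.py <<'E'
def tri(p,q,f1='s1',f2='d1'):
    Ls=[]
    for f,x in((f1,p),(f2,q)):
        a=ray(f,*x,0.);b=ray(f,*x,.2);d=(b-a)/np.linalg.norm(b-a);Ls.append((a,np.eye(3)-np.outer(d,d)))
    return np.linalg.solve(sum(M for _,M in Ls),sum(M@a for a,M in Ls)).round(4)
E
python3 - <<'E'
from h import *
print(tri((232,351.75),(459,302.75)),tri((235.2,365.5),(453.8,330.2)))
for z in(.122,.126): print(ray('s1',232,351.75,z),ray('d1',459,302.75,z))
E
```

```text
[ 0.628  -0.1103  0.1256] [ 0.6254 -0.1095  0.0759]
[ 0.62596157 -0.10965303  0.122     ] [ 0.62959869 -0.10562836  0.122     ]
[ 0.62833865 -0.11039185  0.126     ] [ 0.62782904 -0.11072324  0.126     ]
```

```bash
python3 -m pendant '{"translation":[[-0.08,0,0],[-0.08,0,-0.7],[-0.08,0,-1.2],[-0.08,0,-1.7],[-0.08,0,-2.1],[-0.08,0,-2.4],[-0.08,0,-2.4],[-0.08,0,-2.4]],"delta_rot":[[0,0,0],[0,0,0],[0,0,0],[0,0,0],[0,0,0],[0,0,0],[0,0,0],[0,0,0]]}'
python3 - <<'E'
from h import *
snap('scene','s3');snap('side','d3')
r=lambda f,x,y,w,h,k: cv2.resize(cv2.imread(f'pics/{f}.png')[y:y+h,x:x+w],None,fx=k,fy=k,interpolation=cv2.INTER_CUBIC)
cv2.imwrite('pics/c3.png',np.hstack([r('s3',200,330,67,75,6)[:,:400],r('d3',420,290,67,75,6)[:,:400]]))
E
```

```text
clock: 7.68
tcp_pos: [0.6092, 0.0069, 0.0479]
orientation: [2.073, 2.36, 0.001]
contact_force: [0.5, -1.9, -0.9]
grip_width: 0.0262
gripper_force: 70.8
```

View pics/c3.png

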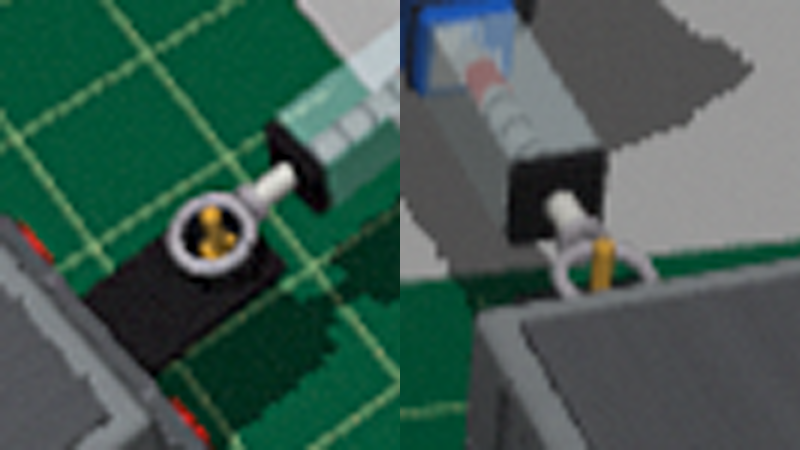

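The eye rings the pin: the ring centre in the left crop is at about (212,232), with the pin inside it. Now a partial pull, then I'll measure.

```bash
python3 -m pendant '{"translation":[[0,0,0],[-0.03,0.25,0],[-0.06,0.5,0],[-0.1,0.75,0],[-0.13,1,0],[-0.16,1.25,0],[-0.18,1.4,0],[-0.2,1.55,0],[-0.2,1.6,0],[-0.2,1.6,0],[-0.2,1.6,0],[-0.2,1.6,0]],"delta_rot":[[0,0,0],[0,0,0],[0,0,0],[0,0,0],[0,0,0],[0,0,0],[0,0,0],[0,0,0],[0,0,0],[0,0,0],[0,0,0],[0,0,0]]}'
python3 - <<'E'
from h import *
snap('scene','s4');snap('side','d4');print(get_obs()['tcp_pos'],get_obs()['contact_force'])
r=lambda f,x,y,w,h,k: cv2.resize(cv2.imread(f'pics/{f}.png')[y:y+h,x:x+w],None,fx=k,fy=k,interpolation=cv2.INTER_CUBIC)
cv2.imwrite('pics/c4.png',np.hstack([r('s4',220,325,50,60,8),r('d4',410,260,50,60,8)]))
E
```

```text
clock: 9.28
tcp_pos: [0.6039, 0.0465, 0.0475]
orientation: [2.074, 2.36, -0.0]
contact_force: [-0.3, -4.7, -1.0]
grip_width: 0.0265
gripper_force: 70.8
[0.60383006 0.04665169 0.0475265 ] [-0.18350909 -4.66079013 -0.74635495]
```

View pics/c4.png

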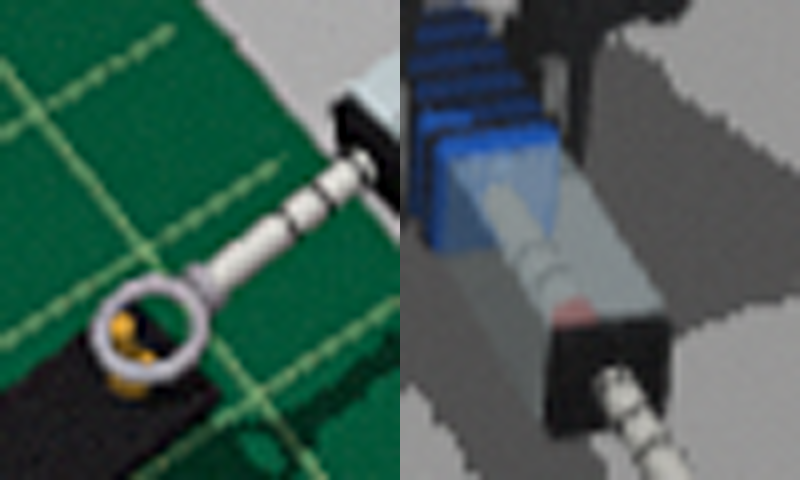

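Run:
```python
from h import *
e=ray('s4',238.75,366.25,.066);m=ray('s4',266.1,345.8,.066);print(e,m,np.linalg.norm(e-m)-.028)
# calibrate method on slack pose (s3): eye (212,232)/6, mouth (288,180)/6
e=ray('s3',200+213/6,330+233/6,.066);m=ray('s3',200+291/6,330+178/6,.066);print(e,m,np.linalg.norm(e-m)-.028)
```

```text
[ 0.62520579 -0.10377181  0.066     ] [ 0.61849154 -0.0430142   0.066     ] 0.03312747492463275
[ 0.6262322  -0.11085214  0.066     ] [ 0.62408966 -0.08332567  0.066     ] -0.00039027376402508626
```

```bash
python3 -m pendant '{"translation":[[-0.02,0.13,0],[-0.03,0.26,0],[-0.05,0.38,0],[-0.06,0.48,0],[-0.07,0.56,0],[-0.08,0.62,0],[-0.08,0.66,0],[-0.08,0.66,0],[-0.08,0.66,0],[-0.08,0.66,0]],"delta_rot":[[0,0,0],[0,0,0],[0,0,0],[0,0,0],[0,0,0],[0,0,0],[0,0,0],[0,0,0],[0,0,0],[0,0,0]]}'
python3 - <<'E'
from h import *
snap('scene','s5');snap('side','d5');print(get_obs()['tcp_pos'],get_obs()['contact_force'])
r=lambda f,x,y,w,h,k: cv2.resize(cv2.imread(f'pics/{f}.png')[y:y+h,x:x+w],None,fx=k,fy=k,interpolation=cv2.INTER_CUBIC)
cv2.imwrite('pics/c5.png',np.hstack([r('s5',230,315,50,60,8),r('d5',410,250,50,60,8)]))
E
```

```text
clock: 10.62
tcp_pos: [0.6018, 0.0629, 0.0475]
orientation: [2.074, 2.36, -0.001]
contact_force: [-0.0, -5.9, -1.6]
grip_width: 0.0259
gripper_force: 70.8
[0.60176781 0.06293442 0.04746399] [ 0.11785005 -5.5139635  -0.26120395]
```

View pics/c5.png

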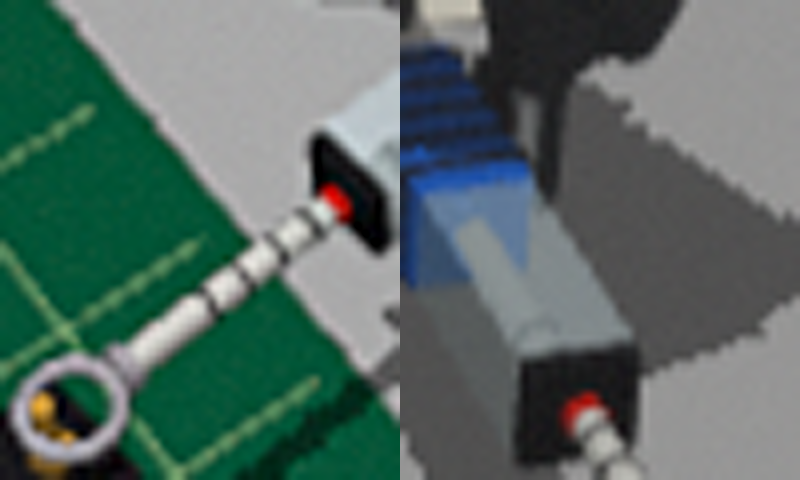

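Run:
```python
from h import *
e=ray('s5',230+71/8,315+407/8,.066);m=ray('s5',230+342/8,315+204/8,.066);b=ray('s5',230+322/8,315+212/8,.066)
print(e,m,np.linalg.norm(e-m)-.028,'red out',np.linalg.norm(m-b))
o=get_obs();print(o['clock'],o['tcp_pos'],np.abs(o['qvel']).max(),o['gripper_force'])
```

```text
[ 0.62469574 -0.10323256  0.066     ] [ 0.61619414 -0.02718744  0.066     ] 0.04851886728499165 red out 0.004948902510486972
10.725 [0.60176781 0.06293442 0.04746399] 0.001952977029096606 70.83673596382141
```

```bash
python3 -c "
from bench import *
print(hand_in())"
```

```text
the job is handed in; nothing more can be done
None
```

I handed the job in with the gauge held level on the tow pin and the mouth on the red band: rod out about 49–50 mm by the camera, roughly 6 N of pull; the verdict was not shown.

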